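# Nudge a board carrier home onto its locating pins

### The job

Nudge the carrier plate (the aluminium plate with the circuit board on it) across the fixture with your fingertips until both its holes drop over the two locating pins and it lies flat in the low part of the fixture. Only push it: do not pick it up or tip it, and leave the heatsink, the tin and the memory module where they are.

Things in the scene. Friction and masses are not known exactly. Their poses are not given: they have to be found in the camera images.
- fixture: black plastic base fixed to the desk, 8 mm thick, x -68..68, y -70..182 mm in its frame. Origin at desk height, straight below the seated carrier's centre; z up, axes as the world's at yaw 0. Its low part (y -70..64 mm) has its top at z = 8 mm. The near (-x) side and both ends are open. Seated, the carrier's origin is over this origin, 8 mm above the desk, axes parallel.
- landing (a point): centre of the top of the raised grey landing on the fixture, z = 14 mm; it spans fixture x -64..53, y 64..181 mm. The carrier starts on it (partly beyond it) and slides toward the fixture's -y off it, over the pins.
- fence (a point): middle of the inner face of the straight aluminium fence, at its top edge: the face is at fixture x = 53 mm, from z = 8 to 26 mm, along the whole far (+x) side (y -70..182 mm). A carrier flush against it is square, and 1 mm off the pins' line. Pushed in askew with one corner on the fence it can wedge: push its lagging end.
- pin_near (a point): tip of the steel locating pin at fixture (x, y) = (-39, -6) mm: 10 mm thick, bevelled, tip at z = 13.6 mm, just under the landing's level, so the carrier slides over it and drops 6 mm when both holes meet the pins; it then cannot slide on.
- pin_far (a point): tip of the second, equal locating pin, at fixture (x, y) = (39, -6) mm.
- carrier: loose aluminium plate 104 (x) x 120 (y) x 10 mm, about 0.5 kg, 1 to 4 N to slide. Origin: centre of its underside, axes as the fixture's when seated. A green board, 56 x 76 mm, is fixed on top, centred at (0, -18), up to 29 mm above the underside. It starts with its centre at fixture x -26..-10, y 60..105 mm, turned by up to 0.15 rad.
- trailing_bar (a point): top middle of the dark steel bar (100 x 12 x 12 mm) screwed on the carrier along its trailing (+y) edge and flush with it: carrier (0, 54, 22) mm. The carrier's trailing face is thus 22 mm high.
- hole_near (a point): top of the through hole of 13 mm diameter at carrier (x, y) = (-39, -6) mm, 10 mm above the underside; goes over the near pin.
- hole_far (a point): top of the equal through hole at carrier (39, -6) mm; goes over the far pin.
- heatsink: finned aluminium heatsink, 40 x 40 x 20 mm, loose, on the desk beyond the fixture's low end (-y); origin at the centre of its underside. A bystander.
- flux_tin: round tin with a green lid, 50 mm across, 20 mm high, loose, on the desk behind the fence; origin at the centre of its underside. A bystander.
- ram_stick: memory module on a black tray, 30 x 70 x 11 mm, loose, on the desk on the robot's side of the fixture's low part; origin at the centre of its underside. A bystander.

How it is judged:
By the outcome, as a careful person would: the job done as asked, in the order asked, and still so for the second after the job is handed in, with the robot touching nothing.
It also fails if it takes over 61 s, if anything falls off the work surface, if the arm or the gripper's body presses on something with over 40 N, if the wrist force passes 120 N, or if a joint passes its speed limit or range.

### The arm

A 6-joint arm with a two-finger parallel gripper is mounted at the origin on a cart in front of the work surface, level with it; the furniture and walls round the work are solid. World frame = base frame: x ahead of the robot, y to its left, z up, the work surface at z = 0. Lengths are in m, angles in rad, forces in N, time in s.
With the tool pointing down it reaches from about 0.375 to 0.9 m from the base axis. Payload 3.1 kg.
Tool frame: the origin (TCP) lies midway between the tips of the shut fingers; the grasp point (between the pads) lies 19 mm behind it; z points along the fingers, y is the line along which they close (so a half turn about z gives the same grasp; the last joint's range is limited). The gripper opens to 85 mm and grips with 20 to 120 N. Pads are 22 mm wide; open, the fingers measure 114 mm over their backs; the gripper's body (76 mm by 85 mm) begins 54 mm behind the grasp point. The pads swing forward as they close: fully open they stand 13 mm farther back than shut.
Start: joints at [1.113, 0.527, 1.433, -0, 1.181, -0.178], TCP at [0.172, 0.601, 0.231] pointing down, gripper open.
Joint ranges: [-3.08, 3.08], [-0.75, 2.2], [0.22, 2.44], [-1.43, 4.57], [0, 2.65], [-2.85, 2.85]. Speed limits (rad/s): [2.79, 2.79, 3.14, 3.14, 3.14, 3.14].

### API

Orientations are given as a unit quaternion [x, y, z, w].
In Python, from station import manip gives the robot as it stands.
- The arm moves only by the tool step_arm, never from a script. Its argument "targets" is text: rows parted by semicolons, each of 4 numbers parted by spaces: the shift along the tool's x, y, z in mm, then the turn about the tool's z in degrees. A call has 1 to 12 rows; each row is the pose to reach, as a shift and turn from the pose commanded when the call began, along the tool's axes at that moment; what a row does not reach only later rows make up. A row lasts 1/10 s, in which the tool goes at most 50 mm and 8.59 degrees, less where a joint would pass 70% of its speed; a pose out of reach is approached as far as the arm can. A call with a gripper value outside its range is refused whole. "gripper" is the closure, from 0 (fully open) to 1 (shut), set as the call begins (left out, the last holds). The fingers move at their own pace and stop on an object; "squeeze" is the grip in N (left out, the last holds). Time passes only in rows, so rows that repeat a pose let the fingers close. It gives the time, the measured TCP pose, the force, the opening and the grip force at its end, in the units of the state.
- manip.sense(): the state, without advancing time (a new reading comes with each control period).
- manip.snapshot(name): name is "side" or "top" or "wrist"; returns the picture (420x560x3 uint8, red, green, blue); there is no depth.
- manip.get_calibration(name): a dict with "fov_y" (degrees; the focal length in pixels is half the picture's height over the tangent of half this angle, whatever the lens; pixels are square), "cx", "cy" (the principal point, pixels), "extrinsics" (4x4, takes a point from camera to world coordinates); the wrist camera has in their place "tool_from_camera" (4x4, takes a point from camera to tool coordinates, whose origin is the TCP and whose axes are the flange's). Camera axes: x right, y down, z forward; pixel columns grow to the right and rows downward; lengths in m; the calibration is good to about 2 mm. A picture is of the moment at which its call begins: read the wrist's pose just before it. get_calibration takes no time and is no camera call.
- manip.sign_off(): hands the job in; it is judged then, once.
Trained networks look in the newest picture that a camera, given by its name, has taken for a name from the list of things; names that differ only in an ending like _2 or _b are one class to them, and where a whole thing is asked for, a point or a joint stands for the part that bears it (a point fixed in the world has none). Each returns a list of dicts, best first, with "p" (0 to 1); they miss things now and then, are a little off and sometimes report something else, mostly with a low value. They report only what shows in the picture. A call takes as long as a camera call.
- manip.recognise(camera, query): "position" ([column, row] in pixels, amid what is visible of it).
- manip.masks_of(camera, query): "pixels" (420x560 bool, what is visible of it) and "position" ([column, row] in pixels, amid what is visible of it).
- manip.mark_of(camera, query): "position" ([column, row] in pixels: a listed point, or the origin of a listed thing).
The state is a dict: "t": time; "q": joint angles; "qd": joint speeds; "tau": joint torques, N m; "tcp_pos": TCP position; "tool_rot": TCP orientation; "force": force on the tool from outside, world axes, zero at the start; "ft_torque": the same for the moment, N m; "finger_gap": opening from 0.0 (shut) to 1.0 (fully open); "gripper_force": force on a finger pad.
Only numpy, scipy, OpenCV 4.12 (cv2) and the standard library are available. Lean on these libraries where they do the work, as an engineer would, in place of code of your own. Each camera call takes 0.05 s, during which the arm holds its last target. There are 200 camera calls.

## Working session

There is one attempt and no reset: what is moved stays moved. The work goes in short steps, Python scripts to look and compute and a tool call to move; the robot and the scene stay as the last step left them, time stands still between calls to the robot, and variables do not carry over. Pictures are saved under pics/ and viewed, at most 10 in all, crops included, and the job is handed in when it is done.

Besides the shell and the picture viewer there is one more tool, called after "Call:" as name(argument=value, ...) on one line, values as JSON. step_arm: Moves the arm, as the interface text tells. Its arguments: {"type":"object","properties":{"targets":{"type":"string"},"gripper":{"type":"number"},"squeeze":{"type":"number"}},"required":["targets"]}

```bash
mkdir -p pics; cat > h.py <<'E'
import numpy as np, cv2
from station import manip
from scipy.spatial.transform import Rotation as R
def cam(n,s=None):
    c=manip.get_calibration(n)
    if n=='wrist':
        T=np.eye(4);T[:3,:3]=R.from_quat(s['tool_rot']).as_matrix();T[:3,3]=s['tcp_pos'];E=T@np.array(c['tool_from_camera'])
    else: E=np.array(c['extrinsics'])
    f=210/np.tan(np.radians(c['fov_y'])/2)
    return f,c['cx'],c['cy'],E
def toz(C,p,z):
    f,cx,cy,E=C
    d=E[:3,:3]@np.array([(p[0]-cx)/f,(p[1]-cy)/f,1]);o=E[:3,3]
    return o+d*(z-o[2])/d[2]
def proj(C,P):
    f,cx,cy,E=C
    q=E[:3,:3].T@(np.array(P)-E[:3,3]);return np.array([f*q[0]/q[2]+cx,f*q[1]/q[2]+cy])
def snap(n,fn=None):
    s=manip.sense();im=manip.snapshot(n)
    if fn: cv2.imwrite('pics/'+fn,im[:,:,::-1])
    return s,cam(n,s)
E
cat > a.py <<'E'
from h import *
Z=dict(landing=.014,fence=.026,pin_near=.0136,pin_far=.0136,trailing_bar=.036,hole_near=.024,hole_far=.024,carrier=.014,fixture=0,heatsink=0,flux_tin=0,ram_stick=0)
s,C=snap('top','top0.png'); 
print(s['tcp_pos'],s['tool_rot'],s['force'],s['t'])
for k,z in Z.items():
    r=manip.mark_of('top',k)[:2]
    print(k,[(np.round(x['position']),round(x['p'],2),np.round(toz(C,x['position'],z)[:2]*1000,1)) for x in r])
s,C=snap('side','side0.png')
E
python3 a.py; python3 -c "
import cv2,numpy as np
cv2.imwrite('pics/a.png',cv2.resize(np.vstack([cv2.imread('pics/top0.png'),cv2.imread('pics/side0.png')]),(400,600)))"
```

```text
[0.17167777 0.60022705 0.2303368 ] [ 1.38948994e-01  9.90298956e-01 -1.02675450e-03 -3.17906454e-04] [ 0.2287844  -0.07723637 -0.47666266] 0.0
landing []
fence [(array([287., 146.]), 0.86, array([654.6,  -1. ]))]
pin_near [(array([304., 211.]), 0.9, array([546.9, -32.6]))]
pin_far [(array([320., 167.]), 0.76, array([623.5, -57.8])), (array([293., 117.]), 0.34, array([707.5, -10.1]))]
trailing_bar [(array([224., 167.]), 0.7, array([614.8, 101.4]))]
hole_near [(array([258., 201.]), 0.83, array([561.4,  43.7])), (array([286., 145.]), 0.71, array([6.574e+02, 3.000e-01]))]
hole_far [(array([266., 152.]), 0.82, array([644.3,  33.1]))]
carrier [(array([257., 175.]), 0.8, array([606.3,  47.7]))]
fixture [(array([309., 185.]), 0.7, array([593.4, -41.1]))]
heatsink [(array([390., 218.]), 0.87, array([ 540.3, -181.4])), (array([290., 118.]), 0.3, array([710.4,  -6.2]))]
flux_tin [(array([289., 118.]), 0.88, array([708.8,  -4. ]))]
ram_stick [(array([307., 265.]), 0.6, array([455.7, -39.9]))]
```

View pics/top0.png

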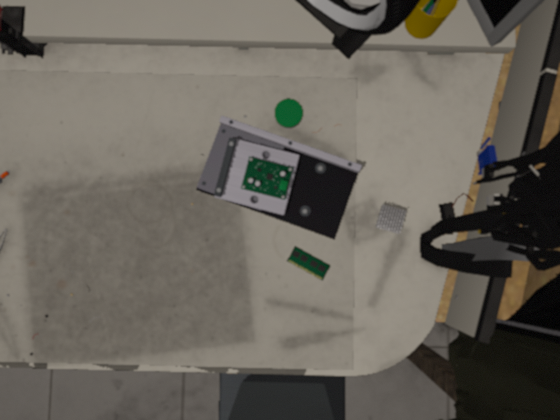

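View pics/side0.png

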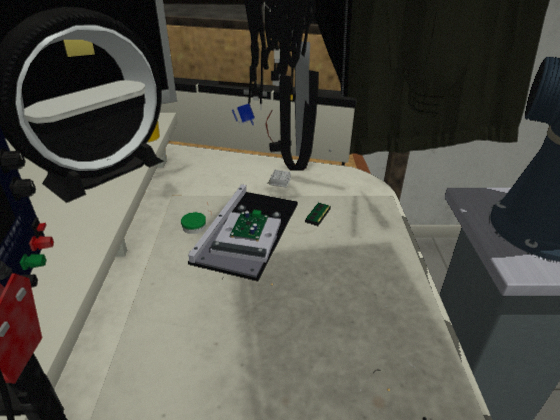

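The top view shows the fixture at about (290,180), turned roughly -18°. The carrier is on its left half, and the pins are at (304,211) and (320,167). The side view agrees with this, and all the bystanders are clear of the push path. Next I'll take a closer look with the wrist camera.

```bash
cat >> h.py <<'E'
def go(x,y,z,yawdeg=None):
    "shift in tool axes (mm,deg) to world TCP mm; yawdeg = wanted world angle of tool y"
    s=manip.sense();M=R.from_quat(s['tool_rot']).as_matrix()
    d=M.T@(np.array([x,y,z])-s['tcp_pos']*1000)
    a=np.degrees(np.arctan2(M[1,1],M[0,1]))
    print('tcp',np.round(s['tcp_pos']*1000,1),'yaw',round(a,2),'shift',np.round(d,1),'turn',None if yawdeg is None else round(-(yawdeg-a),2),'q',np.round(s['q'],2),'t',s['t'])
E
python3 -c "
from h import *
print(np.round(manip.get_calibration('wrist')['tool_from_camera'],3),manip.get_calibration('wrist')['fov_y'])
go(560,60,260,72)"
```

```text
[[-0.001 -0.946 -0.325  0.084]
 [ 1.    -0.001 -0.001 -0.   ]
 [ 0.    -0.325  0.946 -0.142]
 [ 0.     0.     0.     1.   ]] 60.189704543107545
tcp [172.  600.9 231.4] yaw 74.02 shift [-521.9 -413.2  -28.7] turn 2.02 q [ 1.11  0.53  1.43  0.    1.18 -0.18] t 0.7
```

```bash
python3 -c "
from h import *
go(545,20,220,72)"
```

```text
tcp [172.  600.9 231.4] yaw 74.02 shift [-518.5 -455.8   11.3] turn 2.02 q [ 1.11  0.53  1.43  0.    1.18 -0.18] t 0.7
```

Call:
step_arm(targets="-518 -456 11 2; -518 -456 11 2; -518 -456 11 2; -518 -456 11 2; -518 -456 11 2; -518 -456 11 2; -518 -456 11 2; -518 -456 11 2; -518 -456 11 2; -518 -456 11 2; -518 -456 11 2; -518 -456 11 2")

```text
t: 1.9
tcp_pos: [0.4968, 0.0939, 0.222]
tool_rot: [0.156, 0.988, 0.0, 0.0]
force: [0.5, 0.4, -0.0]
finger_gap: 1.002
gripper_force: 0.0
```

Call:
step_arm(targets="0 0 0 0; 0 0 0 0")

```text
t: 2.1
tcp_pos: [0.4962, 0.0947, 0.2217]
tool_rot: [0.158, 0.987, 0.0, -0.0]
force: [-0.3, 0.3, 0.0]
finger_gap: 1.003
gripper_force: 0.0
```

```bash
python3 -c "
from h import *
go(545,20,220,72)"
```

```text
tcp [496.2  94.7 221.7] yaw 71.84 shift [-69.6 -55.8   1.6] turn -0.16 q [-0.03  0.38  1.74  0.    1.02 -1.29] t 2.1
```

Call:
step_arm(targets="-70 -56 2 0; -70 -56 2 0; -70 -56 2 0; -70 -56 2 0")

```text
t: 2.5
tcp_pos: [0.5442, 0.022, 0.2195]
tool_rot: [0.156, 0.988, 0.0, -0.001]
force: [-0.8, 0.8, -0.4]
finger_gap: 1.001
gripper_force: 0.0
```

```bash
cat > b.py <<'E'
from h import *
import sys
Z=dict(landing=.014,fence=.026,pin_near=.0136,pin_far=.0136,trailing_bar=.036,hole_near=.024,hole_far=.024,carrier=.014,fixture=0)
s,C=snap('wrist',sys.argv[1])
for k,z in Z.items():
    r=manip.mark_of('wrist',k)[:2]
    print(k,[(np.round(x['position']),round(x['p'],2),np.round(toz(C,x['position'],z)[:2]*1000,1)) for x in r])
print(s['tcp_pos'],s['t'])
E
python3 b.py w1.png
```

```text
landing [(array([234., 225.]), 0.32, array([584.1, -37.5]))]
fence [(array([286., 281.]), 0.91, array([656.1,  -4.4]))]
pin_near [(array([224., 192.]), 0.92, array([548.4, -34.3])), (array([228., 264.]), 0.36, array([624.4, -59. ]))]
pin_far [(array([229., 263.]), 0.98, array([623.4, -57.8]))]
trailing_bar [(array([378., 221.]), 0.61, array([615.9, 101.7]))]
hole_near [(array([313., 188.]), 0.75, array([567.9,  51.7]))]
hole_far [(array([319., 258.]), 0.64, array([642.6,  36.7])), (array([180., 106.]), 0.35, array([457.4, -41. ]))]
carrier [(array([319., 217.]), 0.97, array([602.7,  48.6])), (array([234., 223.]), 0.33, array([582.5, -36.6]))]
fixture [(array([234., 223.]), 0.98, array([587.3, -39.8]))]
[0.54422723 0.02198179 0.21946711] 2.5
```

View pics/w1.png

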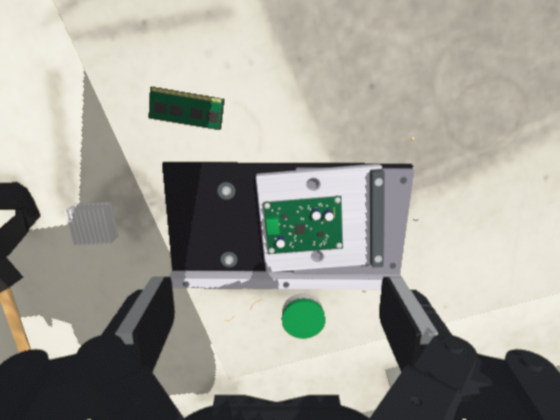

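The wrist view shows the pins at (226,191) and (229,260). The carrier is against the landing at about (319,217), turned about +6.6° from the fixture and around 13 mm off the fence line. I'll fit the fixture frame, then push the carrier from the near side onto the fence with both open fingers, which should square it.

```bash
cat >> h.py <<'E'
F=np.array([[-39,-6],[39,-6],[53,56],[0,0]]*2,float)
W=np.array([[548.4,-34.3],[623.4,-57.8],[656.1,-4.4],[587.3,-39.8],[546.9,-32.6],[623.5,-57.8],[654.6,-1],[593.4,-41.1]])
w=np.array([2,2,2,2,1,1,1,.2])
fm=(w[:,None]*F).sum(0)/w.sum();wm=(w[:,None]*W).sum(0)/w.sum()
f_,g_=F-fm,W-wm
YAW=np.arctan2((w*(f_[:,0]*g_[:,1]-f_[:,1]*g_[:,0])).sum(),(w*(f_*g_).sum(1)).sum())
RF=np.array([[np.cos(YAW),-np.sin(YAW)],[np.sin(YAW),np.cos(YAW)]])
OF=wm-RF@fm
def f2w(p): return OF+RF@np.array(p)
def w2f(p): return RF.T@(np.array(p)-OF)
def goF(fx,fy,z,rel):
    p=f2w((fx,fy));go(p[0],p[1],z,np.degrees(YAW)+rel)
    print('tcp in F',np.round(w2f(manip.sense()['tcp_pos'][:2]*1000),1))
E
python3 -c "
from h import *
print(np.degrees(YAW),OF,np.round([w2f(p) for p in W],1).tolist())
print([w2f(p).round(1) for p in [(567.9,51.7),(642.6,36.7),(602.7,48.6)]])
goF(-104,88,60,90)"
```

```text
-17.985231246986242 [587.68673854 -40.06029002] [[-39.1, -6.7], [39.4, -5.8], [54.1, 55.0], [-0.4, 0.1], [-41.1, -5.5], [39.5, -5.8], [51.6, 57.8], [5.8, 0.8]]
[array([-47.2,  81.2]), array([28.5, 90. ]), array([-13.1,  89. ])]
tcp [544.9  21.4 219.8] yaw 72.06 shift [ 44.3  42.8 159.8] turn 0.05 q [-0.17  0.44  1.65  0.    1.06 -1.42] t 3.0
tcp in F [-59.6  45.2]
```

Call:
step_arm(targets="44 43 0 0; 44 43 20 0; 44 43 70 0; 44 43 120 0; 44 43 165 0; 44 43 190 0; 44 43 205 0; 44 43 214 0; 44 43 214 0", gripper=0)

```text
t: 3.9
tcp_pos: [0.5161, 0.0754, 0.0048]
tool_rot: [0.156, 0.988, -0.0, -0.001]
force: [-0.1, 0.0, 0.6]
finger_gap: 1.0
gripper_force: 0.0
```

```bash
python3 -c "
from h import *
s,C=snap('side','s1.png')
im=cv2.imread('pics/s1.png')[120:330,130:410];cv2.imwrite('pics/s1c.png',cv2.resize(im,None,fx=2.8,fy=2.8,interpolation=2))
goF(-90,88,5,90)"
```

```text
tcp [516.7  75.4   5.7] yaw 72.02 shift [-13.2   0.1   0.7] turn 0.01 q [-0.07  0.77  1.84  0.    0.54 -1.33] t 3.95
tcp in F [-103.2   87.9]
```

View pics/s1c.png

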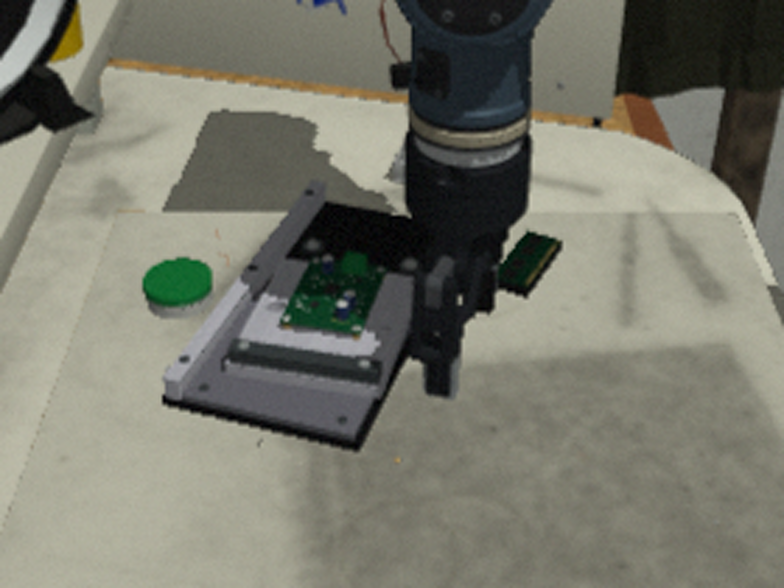

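The side view shows both open fingers beside the carrier's near edge at about (440,385), with the tips roughly at plate height. I'll push slowly toward the fence.

Call:
step_arm(targets="-6 0 0 0; -12 0 0 0; -16 0 0 0; -19 0 0 0; -22 0 0 0; -25 0 0 0; -28 0 0 0; -31 0 0 0; -34 0 0 0; -34 0 0 0")

```text
t: 4.95
tcp_pos: [0.5493, 0.0649, 0.0056]
tool_rot: [0.156, 0.988, -0.0, 0.0]
force: [-1.7, 1.3, -0.5]
finger_gap: 1.004
gripper_force: 1.0
```

```bash
python3 -c "
from h import *
goF(-62,88,5,90)
" ; python3 b.py w2.png | grep -E 'hole|carr|trail'
```

```text
tcp [549.3  64.9   5.6] yaw 72.03 shift [-7.   0.   0.6] turn 0.01 q [-0.08  0.78  1.76 -0.    0.6  -1.34] t 4.95
tcp in F [-69.  88.]
trailing_bar []
hole_near [(array([258., 356.]), 0.75, array([570.5,  49.8]))]
hole_far []
carrier [(array([278., 404.]), 0.78, array([609. ,  45.9]))]
```

View pics/w2.png

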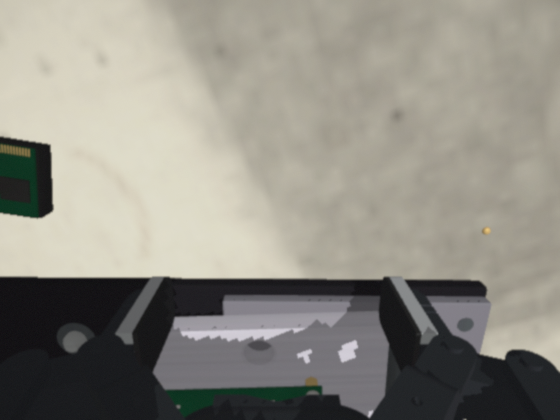

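The fingers straddle the carrier's near edge and contact is light, about 2 N. I'll keep pushing to the fence.

Call:
step_arm(targets="-2 0 0 0; -4 0 0 0; -6 0 0 0; -6 0 0 0")

```text
t: 5.85
tcp_pos: [0.555, 0.063, 0.0058]
tool_rot: [0.156, 0.988, -0.0, 0.0]
force: [-0.9, 0.6, -0.3]
finger_gap: 0.998
gripper_force: 0.9
```

Call:
step_arm(targets="-1 0 0 0; -2 0 0 0; -2 0 0 0")

```text
t: 6.15
tcp_pos: [0.5562, 0.0624, 0.0057]
tool_rot: [0.156, 0.988, -0.0, -0.0]
force: [-2.2, 0.5, 0.9]
finger_gap: 0.999
gripper_force: 1.7
```

Call:
step_arm(targets="-1 0 0 0; -2 0 0 0; -2 0 0 0")

```text
t: 6.45
tcp_pos: [0.5569, 0.0622, 0.0057]
tool_rot: [0.156, 0.988, 0.0, -0.002]
force: [-5.6, 2.3, 3.5]
finger_gap: 0.997
gripper_force: 2.8
```

Call:
step_arm(targets="-2 0 0 0; -3 0 0 0; -3 0 0 0")

```text
t: 6.75
tcp_pos: [0.5569, 0.0621, 0.0056]
tool_rot: [0.156, 0.988, 0.0, -0.005]
force: [-9.6, 4.7, 7.1]
finger_gap: 1.002
gripper_force: 5.0
```

```bash
python3 -c "
from h import *
goF(-62,88,5,90)
s=manip.sense();print(s['force'])"
```

```text
tcp [556.9  62.1   5.6] yaw 72.01 shift [1.1 0.3 0.6] turn -0.01 q [-0.09  0.79  1.73  0.    0.63 -1.35] t 6.75
tcp in F [-60.9  87.7]
[-9.62856353  4.67157807  7.11084335]
```

The carrier is firm against the fence: 11 N and no more motion. I'll back off, rise, turn a quarter turn to get behind the trailing bar, and look again.

Call:
step_arm(targets="25 0 0 0; 25 0 0 0; 25 0 -45 0; 25 0 -95 8; 25 0 -130 16; 25 0 -150 24; 25 0 -150 32; 25 0 -150 40; 25 0 -150 48; 25 0 -150 56; 25 0 -150 64; 25 0 -150 72", gripper=0.35)

```text
t: 7.95
tcp_pos: [0.5403, 0.0678, 0.1565]
tool_rot: [0.709, 0.705, 0.002, 0.002]
force: [0.3, 0.9, 1.0]
finger_gap: 0.65
gripper_force: 0.0
```

```bash
python3 -c "
from h import *
goF(0,150,160,0)"
```

```text
tcp [540.3  67.8 156.5] yaw -0.34 shift [35.3 93.5 -3. ] turn 17.65 q [-0.08  0.52  1.71 -0.    0.9  -0.07] t 7.95
tcp in F [-78.4  88. ]
```

Call:
step_arm(targets="20 45 -10 8; 35 93 -25 17.7; 35 93 -25 17.7; 35 93 -25 17.7; 35 93 -25 17.7")

```text
t: 8.45
tcp_pos: [0.6299, 0.1032, 0.1803]
tool_rot: [0.807, 0.59, -0.0, -0.0]
force: [0.3, 0.2, -0.6]
finger_gap: 0.652
gripper_force: 0.0
```

```bash
python3 b.py w3.png; python3 -c "
from h import *
goF(0,180,60,0)"
```

```text
landing []
fence [(array([338., 281.]), 0.91, array([655.9,  -2.8]))]
pin_near [(array([246., 324.]), 0.55, array([553.8, -30.6]))]
pin_far [(array([318., 328.]), 0.85, array([622.7, -57.9]))]
trailing_bar [(array([284., 196.]), 0.73, array([633.1,  94.7]))]
hole_near [(array([241., 256.]), 0.67, array([577.3,  48.4]))]
hole_far [(array([323., 257.]), 0.58, array([648.7,  24.2]))]
carrier [(array([284., 246.]), 0.71, array([616.5,  41.8]))]
fixture [(array([281., 316.]), 0.74, array([588.1, -41.4]))]
[0.62987396 0.10321549 0.18029421] 8.45
tcp [630.3 103.6 180.8] yaw -17.68 shift [ 30.2   4.  120.8] turn 0.31 q [-0.01  0.6   1.44 -0.    1.09  0.3 ] t 8.95
tcp in F [ -3.8 149.8]
```

View pics/w3.png

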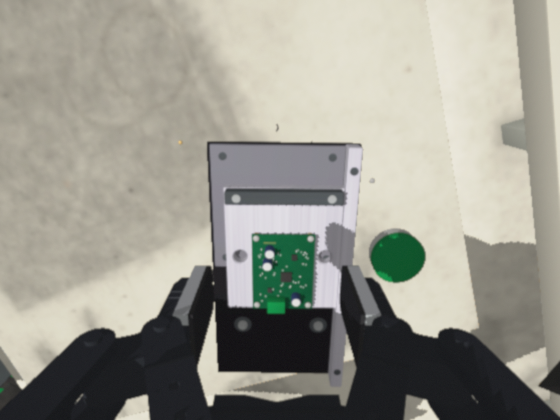

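The carrier is now square and flush along the fence, with its holes at (241,256) and (323,257) in line with the pins at (242,324) and (318,326). I'll drop behind the bar.

Call:
step_arm(targets="30 4 0 0.3; 30 4 40 0.3; 30 4 80 0.3; 30 4 120 0.3; 30 4 145 0.3; 30 4 158 0.3; 30 4 164 0.3; 30 4 164 0.3")

```text
t: 9.75
tcp_pos: [0.6436, 0.1311, 0.0168]
tool_rot: [0.809, 0.588, 0.0, 0.0]
force: [-0.4, -0.0, -0.1]
finger_gap: 0.653
gripper_force: 0.0
```

```bash
python3 -c "
from h import *
goF(0,165,16,0)
s,C=snap('side','s2.png')
im=cv2.imread('pics/s2.png')[120:330,130:410];cv2.imwrite('pics/s2c.png',cv2.resize(im,None,fx=2.8,fy=2.8,interpolation=2))"
```

```text
tcp [643.6 131.1  16.8] yaw -17.97 shift [-15.   -0.4   0.8] turn 0.01 q [0.03 0.84 1.48 0.   0.82 0.34] t 9.75
tcp in F [  0.4 180. ]
```

View pics/s2c.png

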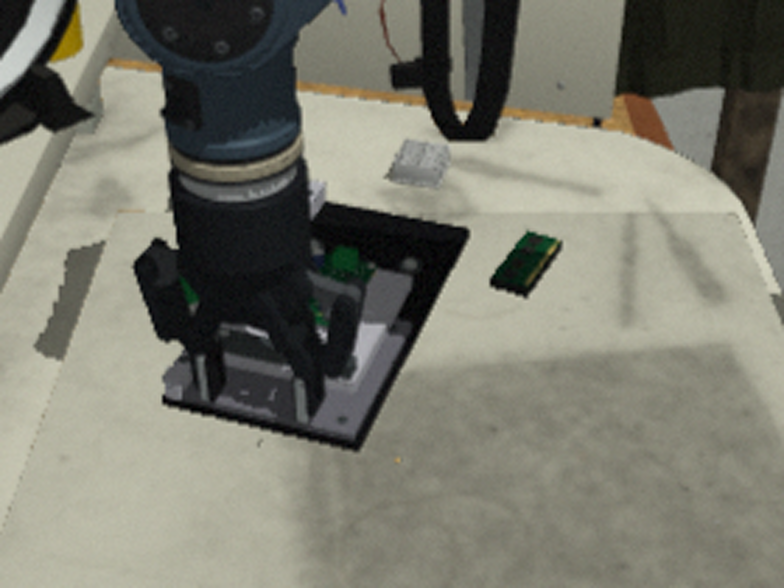

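Both fingers are behind the bar, over the landing, at about (210,390) and (305,410), clear of the fence. I'll push toward -y.

Call:
step_arm(targets="-10 0 0 0; -18 0 0 0; -22 0 0 0; -26 0 0 0; -30 0 0 0; -34 0 0 0; -38 0 0 0; -42 0 0 0; -46 0 0 0; -50 0 0 0; -50 0 0 0")

```text
t: 10.9
tcp_pos: [0.6285, 0.0841, 0.0176]
tool_rot: [0.809, 0.588, 0.001, 0.0]
force: [0.2, 4.2, 3.6]
finger_gap: 0.65
gripper_force: 2.2
```

Call:
step_arm(targets="-4 0 0 0; -8 0 0 0; -12 0 0 0; -16 0 0 0; -20 0 0 0; -24 0 0 0; -28 0 0 0; -32 0 0 0; -36 0 0 0; -40 0 0 0; -44 0 0 0; -44 0 0 0")

```text
t: 12.1
tcp_pos: [0.6145, 0.042, 0.0173]
tool_rot: [0.809, 0.588, 0.0, -0.0]
force: [0.6, 4.5, 4.5]
finger_gap: 0.651
gripper_force: 2.2
```

```bash
python3 -c "
from h import *
goF(0,71,16,0)"; python3 b.py w4.png |grep -E 'hole|carr|trail'
```

```text
tcp [614.5  42.   17.3] yaw -18.01 shift [-15.4  -0.2   1.3] turn -0.02 q [-0.11  0.81  1.59  0.    0.74  0.2 ] t 12.1
tcp in F [ 0.2 86.4]
trailing_bar []
hole_near []
hole_far []
carrier [(array([280., 391.]), 0.84, array([594.7, -22.2])), (array([281., 341.]), 0.23, array([605. ,   7.5]))]
```

Call:
step_arm(targets="-2 0 0 0; -4 0 0 0; -6 0 0 0; -8 0 0 0; -10 0 0 0; -10 0 0 0")

```text
t: 13.2
tcp_pos: [0.6111, 0.0322, 0.0167]
tool_rot: [0.809, 0.588, -0.0, -0.0]
force: [-0.1, 4.7, 3.7]
finger_gap: 0.652
gripper_force: 2.1
```

Call:
step_arm(targets="-1 0 0 0; -2 0 0 0; -3 0 0 0; -3 0 0 0")

```text
t: 13.6
tcp_pos: [0.6098, 0.0287, 0.0162]
tool_rot: [0.809, 0.588, -0.001, -0.0]
force: [0.0, 1.1, -0.6]
finger_gap: 0.65
gripper_force: 0.4
```

Call:
step_arm(targets="-1 0 0 0; -2 0 0 0; -2 0 0 0")

```text
t: 13.9
tcp_pos: [0.6094, 0.0271, 0.0166]
tool_rot: [0.809, 0.588, -0.0, -0.0]
force: [0.4, 1.2, -1.1]
finger_gap: 0.65
gripper_force: 0.4
```

Call:
step_arm(targets="-1 0 0 0; -2 0 0 0; -2 0 0 0")

```text
t: 14.2
tcp_pos: [0.6094, 0.0258, 0.0167]
tool_rot: [0.809, 0.588, 0.0, -0.0]
force: [1.1, 3.8, -1.1]
finger_gap: 0.649
gripper_force: 1.8
```

```bash
python3 -c "
from h import *
goF(0,90,16,0)"
```

```text
tcp [609.4  25.8  16.7] yaw -18.01 shift [20.7 -0.3  0.8] turn -0.03 q [-0.14  0.81  1.61  0.    0.73  0.17] t 14.2
tcp in F [ 0.3 69.3]
```

The force collapsed and then a hard stop built up, at the expected y of about 70, which suggests it has dropped. I'll retreat and check.

Call:
step_arm(targets="20 0 0 0; 30 0 0 0; 30 0 -50 0; 50 0 -100 0; 60 0 -150 0; 60 0 -165 0; 60 0 -165 0; 60 0 -165 0")

```text
t: 15.0
tcp_pos: [0.6271, 0.0823, 0.1817]
tool_rot: [0.809, 0.588, -0.0, 0.0]
force: [-1.0, 0.0, 0.1]
finger_gap: 0.649
gripper_force: 0.0
```

```bash
cat > c.py <<'E'
from h import *
s,C=snap('wrist','w5.png')
for k,zl in dict(hole_near=(.018,.024),hole_far=(.018,.024),trailing_bar=(.030,.036),carrier=(.008,.014)).items():
    for x in manip.mark_of('wrist',k)[:1]: print(k,np.round(x['position']),round(x['p'],2),[w2f(toz(C,x['position'],z)[:2]*1000).round(1) for z in zl])
snap('side','s3.png')
a=cv2.imread('pics/s3.png')[160:300,170:330]
b=cv2.imread('pics/w5.png')
cv2.imwrite('pics/c5.png',cv2.resize(np.hstack([cv2.resize(a,(480,420),interpolation=2),b[:,100:420]]),(800,420)))
E
python3 c.py
```

```text
hole_near [240. 314.] 0.94 [array([-37.5,  -8.5]), array([-36.8,  -4.1])]
hole_far [314. 313.] 0.72 [array([36.4, -7.1]), array([35.7, -2.8])]
trailing_bar [279. 265.] 0.77 [array([ 1.8, 53.7]), array([ 1.7, 57. ])]
carrier [278. 303.] 0.57 [array([ 0.3, -2.2]), array([0.3, 1.9])]
```

View pics/c5.png

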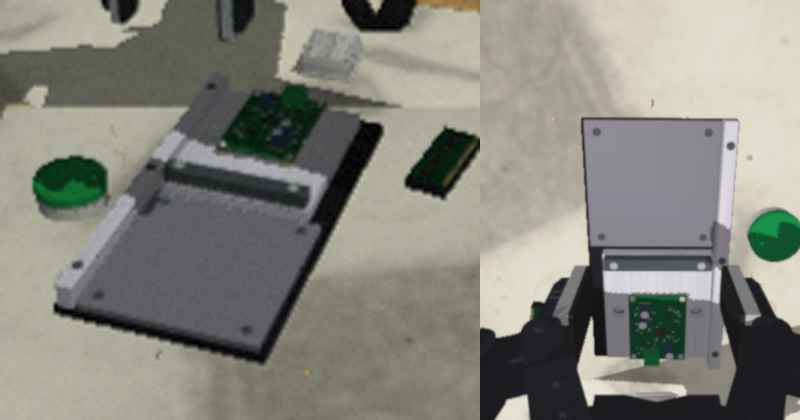

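The pictures agree with the carrier being seated: bar at y 53.7 if dropped. To be sure of the drop, I'll move for a closer wrist view and overlay the seated outline against the undropped one.

Call:
step_arm(targets="-30 0 40 0; -60 0 60 0; -60 0 60 0; -60 0 60 0", gripper=0)

```text
t: 15.7
tcp_pos: [0.6087, 0.025, 0.1208]
tool_rot: [0.809, 0.587, -0.001, -0.001]
force: [0.5, 0.8, -0.2]
finger_gap: 0.999
gripper_force: 0.0
```

```bash
cat > d.py <<'E'
from h import *
s,C=snap('wrist','w6.png')
def draw(im,C,off,s,h):
    for z0,dy,col in((.008,0,(0,255,0)),(.014,3,(0,0,255))):
        for pts in([(-50,48,22),(50,48,22),(50,60,22),(-50,60,22)],[(-52,-60,10),(-52,48,10)],[(52,-60,10),(-52,-60,10)]):
            q=[]
            for x,y,z in pts:
                P=[*(f2w((x,y+dy))/1000),z0+z/1000]; q.append(((proj(C,P)-off+.5)*s))
            cv2.polylines(im,[np.round(q).astype(int)],len(pts)==4,col,1)
a=cv2.imread('pics/w6.png');a=cv2.resize(a,None,fx=1.4,fy=1.4,interpolation=2);draw(a,C,0,1.4,0)
b=cv2.imread('pics/s3.png');o=np.array([200,170]);b=cv2.resize(b[170:250,200:310],None,fx=5,fy=5,interpolation=2);draw(b,cam('side'),o,5,0)
b=cv2.resize(b,(400,291))
v=np.zeros((588,800,3),np.uint8);v[:,:400]=a[:,190:590];v[:291,400:]=b
# pixel crop of undecorated wrist
v[291:,400:]=cv2.resize(cv2.imread('pics/w6.png')[150:410,120:440],(400,297))
cv2.imwrite('pics/v6.png',v)
E
python3 d.py
```

```text
(no output)
```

View pics/v6.png

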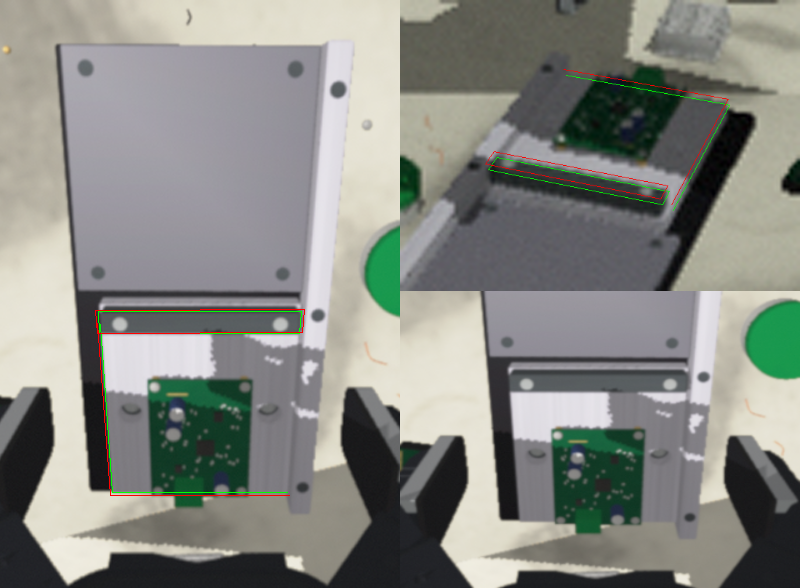

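The seated outline (green) fits the bar in the side and wrist views, and a 4 mm dark gap shows between the landing edge and the carrier. The force drop and hard stop agree with this. The bystanders haven't moved, so I'm handing in.

```bash
python3 -c "
from station import manip
print(manip.sign_off())"
```

```text
the job is handed in; nothing more can be done
None
```

I pushed the carrier onto the fence and then along it until it appeared to drop over both pins, and handed the job in at about 16 s; the camera views and the force drop point to it being seated, but sign-off returned no verdict.

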